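# Turn a carved wax plaque over in the hinged turn-over tray

## Task

The front of the carved wax plaque (the tablet with the rosette, not the plain blank of the same size) is finished and its back is to be hollowed next. Lay it, rosette up, in the hinged half of the cork-lined turn-over tray, then raise that half by its handle up and past upright to its stop so that the plaque slides and tumbles onto its face in the fixed half, and swing the empty half back down flat. Let the tray do the turning, not the gripper; do not drop the plaque from a height, and leave everything else where it lies.

Things in the scene. Friction and masses are not known exactly. Their poses are not given: they have to be found in the camera images.
- plaque_c (a point): Centre (half-way up) of the carved wax plaque: a dark teal tablet 70 x 56 x 12 mm, about 50 g, with a raised border and a rosette on one face and a plain back with a thin scribed rectangle. It starts rosette up on the bench in front of the tray, one of two tablets there. Own x runs along its 70 mm side, y along its 56 mm side, z out of the rosette face (so z points down when it lies back up).
- blank_c (a point): Centre (half-way up) of the plain blank: a tablet of the same wax and size (70 x 56 x 12 mm) with no carving; a bystander. The two tablets may have changed places.
- turner: Turn-over tray: two shallow cork-lined plywood halves side by side like an open book, on a base screwed to the bench; 148 mm along the hinge, 232 mm across. Origin on the bench under mid-hinge; x points from the hinged half (-x, robot's left) to the fixed half (+x, right), y along the hinge, away from the robot. Floors 132 mm wide along y, 25 mm above the bench; lips 10 mm high, 5 mm thick.
- hinge_mid (a point): Middle of the hinge axis, 22 mm above the bench; the axis runs along y of the tray. Beside it, in the fixed half, a gutter 16 mm wide and 6 mm deep catches the plaque's lower edge. Two small steel stop arms at the ends of the hinge (76 mm either way along y) rise to 58 mm above the bench.
- bed_floor (a point): Centre of the cork floor of the fixed half, 66 mm from the hinge and 25 mm above the bench; axes as the tray. The floor reaches from 19 to 113 mm from the hinge, with lips 10 mm high round its three outer sides.
- leaf_floor (a point): Centre of the cork floor of the hinged half, on its surface; with that half flat it lies 56 mm from the hinge towards the handle, 25 mm above the bench. Axes turn with the hinged half: x towards the hinge, y along it, z out of the cork. The floor reaches from 3 to 109 mm from the hinge, is 132 mm wide and open towards the hinge; its lips are 10 mm high.
- leaf_handle (a point): Middle of the handle: a round steel bar 10 mm thick parallel to the hinge, free over 63 mm between its posts, with 33 mm of free space between it and the outer lip. With the half flat it lies 152 mm from the hinge axis, away from the fixed half, and 46 mm above the bench (24 mm above the axis); it swings about that axis, and the bar may turn between the fingers.
- leaf (a joint): Hinge of the hinged half: 0 flat (start), growing as the handle is raised towards the fixed half; 1.57 upright, stop at 1.95 rad. Needs about 2 N at the handle; let go, it falls back if short of upright and leans on its stop if past it. The plaque slides at 0.4 to 0.7 rad, stands in the gutter, and has toppled onto its face in the fixed half by 1.85 rad.
- scriber: Bystander: steel scriber with a red cap, 7 x 52 x 7 mm, lying between the two tablets; origin under its middle, y along it.
- tweezers: Bystander: steel tweezers, 126 mm long, lying to the right of the tablets; origin under the middle, y along them.
- loupe: Bystander: black folding loupe, 32 x 38 x 19 mm, to the right of the tray; origin under its middle.
- graver: Bystander: graver with a blue bulb handle, 26 x 126 x 26 mm, behind the tray at the right; origin under its middle, y along it.
- dust_brush: Bystander: thin wooden brush, 167 mm long, 11 mm high, behind the tray; origin under its middle, y along it.
- caliper: Bystander: digital caliper, 51 x 150 x 11 mm, in the blue tray at the right; origin under its middle.

How it is judged:
By the outcome, as a careful person would: the job done as asked, in the order asked, and still so for the second after the job is handed in, with the robot touching nothing.
It also fails if it takes over 58 s, if anything falls off the work surface, if the arm or the gripper's body presses on something with over 40 N, if the wrist force passes 120 N, or if a joint passes its speed limit or range.

## Robot

A 6-joint arm with a two-finger parallel gripper is mounted at the origin on a cart in front of the work surface, level with it; the furniture and walls round the work are solid. World frame = base frame: x ahead of the robot, y to its left, z up, the work surface at z = 0. Lengths are in m, angles in rad, forces in N, time in s.
With the tool pointing down it reaches from about 0.35 to 0.85 m from the base axis. Payload 8.1 kg.
Tool frame: the origin (TCP) lies between the finger pads; the fingertips stand tips_ahead ahead of it and the grasp point (between the pads) lies 8 mm behind it (tips_ahead is the distance from the TCP to the fingertips, in m); z points along the fingers, x is the direction in which the jaws open and shut, and the axes are right-handed (so a half turn about z gives the same grasp; the last joint's range is limited). The gripper opens to 93 mm and grips with 3 to 60 N. Pads are 15 mm wide; open, the fingers measure 128 mm over their backs; the gripper's body (75 mm by 188 mm) begins 65 mm behind the grasp point.
Start: joints at [1.215, 0.13, 1.488, -0, 1.523, -0.085], TCP at [0.16, 0.578, 0.23] pointing down, gripper open.
Joint ranges: [-2.96, 2.96], [-0.89, 2.26], [0.02, 2.5], [-1.34, 4.48], [0, 2.73], [-2.66, 2.66]. Speed limits (rad/s): [2.39, 2.39, 2.79, 3.14, 3.14, 3.14].

## Interface

Orientations are given as a rotation vector (axis times angle).
In Python, from plant import * gives the robot as it stands.
- The arm moves only by the tool play_rows, never from a script. Its argument "increments" is a list that holds one entry, the list of rows, each a list of 4 numbers: the shift along the tool's x, y, z in cm, then the turn about the tool's z in rad. A call has 1 to 5 rows; each row is the pose to reach, as a shift and turn from the pose measured when the call began, along the tool's axes at that moment; what a row does not reach only later rows make up. A row lasts 1/10 s, in which the tool goes at most 50 mm and 8.59 degrees, less where a joint would pass 70% of its speed; a pose out of reach is approached as far as the arm can. A call with a gripper value outside its range is refused whole. "jaw" is the finger opening in cm, from 0 to 9.3, set as the call begins (left out, the last holds). The fingers move at their own pace and stop on an object; "squeeze" is the grip in N (left out, the last holds). Time passes only in rows, so rows that repeat a pose let the fingers close. It gives the time, the measured TCP pose, the force and the opening at its end, in the units of the state.
- read_state(): the state, without advancing time (a new reading comes with each control period).
- read_camera(name): name is "scene" or "side" or "wrist"; returns (picture, depth): 384x512x3 uint8, blue, green, red; 384x512 float32, m along the optical axis (not along the pixel's ray), 0 where there is no reading.
- camera_params(name): a dict with "K" (3x3 intrinsics, pixels), "k1" (the pictures are not rectified: a ray, as slopes to the right and down, at radius r is drawn at 1 + k1 r^2 times it, then the intrinsics apply), "eye" and "orientation" of the camera in the world. Camera axes: x right, y up, looking along -z (the intrinsics and any distortion apply to the point x, -y, -z); pixel columns grow to the right and rows downward; lengths in m; the calibration is good to about 2 mm. A picture is of the moment at which its call begins: read the wrist's pose just before it. camera_params takes no time and is no camera call; for the wrist camera it gives the pose at the moment of the call.
- close_job(): hands the job in, once; it reports no verdict.
The state is a dict: "t": time; "q": joint angles; "dq": joint speeds; "joint_torque": joint torques, N m; "tool_pos": TCP position; "orientation": TCP orientation; "force": force on the tool from outside, world axes, zero at the start; "wrist_torque": the same for the moment, N m; "opening": finger opening in m.
Only numpy, scipy, OpenCV 4.12 (cv2) and the standard library are available. Lean on these libraries where they do the work, as an engineer would, in place of code of your own. Each camera call takes 0.05 s, during which the arm holds its last target.

## Working session

There is one attempt and no reset: what is moved stays moved. The work goes in short steps, Python scripts to look and compute and a tool call to move; the robot and the scene stay as the last step left them, time stands still between calls to the robot, and variables do not carry over. Pictures are saved under pics/ and viewed, and the job is handed in when it is done.

Besides the shell and the picture viewer there is one more tool, called after "Request:" as name(argument=value, ...) on one line, values as JSON. play_rows: Moves the arm, as the interface text tells. Its arguments: {"type":"object","properties":{"increments":{"type":"array"},"jaw":{"type":"number"},"squeeze":{"type":"number"}},"required":["increments"]}

```bash
ls; mkdir -p pics
python3 - <<'E'
from plant import *
import cv2, numpy as np
s=read_state(); print(s)
for n in ["scene","side","wrist"]:
    print(n, camera_params(n))
    p,d=read_camera(n); cv2.imwrite(f"pics/{n}0.png",p); np.save(f"pics/{n}0.npy",d)
E
```

```text
pics
{'t': 0.0, 'q': array([ 1.21462120e+00,  1.31138369e-01,  1.48928641e+00,  3.40878007e-06,
        1.52297812e+00, -8.53798197e-02]), 'dq': array([-0.00115836,  0.00071632,  0.00111021,  0.00086672,  0.00182809,
        0.00097541]), 'joint_torque': array([-3.11866033e-04, -5.59822190e+01, -4.91763926e+01,  7.66627654e-02,
        3.49953223e-02, -1.27782032e-04]), 'tool_pos': array([0.16027343, 0.57763157, 0.22859712]), 'orientation': array([ 2.50020063e+00,  1.90066520e+00, -2.40430819e-03]), 'force': array([ 0.04164467,  0.64386555, -0.13667939]), 'wrist_torque': array([ 0.01693491, -0.01946701, -0.0431942 ]), 'opening': 0.09286381950041456}
scene {'K': array([[485.78526595,   0.        , 260.41473254],
       [  0.        , 485.78526595, 190.76572012],
       [  0.        ,   0.        ,   1.        ]]), 'k1': -0.11311184360942503, 'eye': array([ 0.10468814, -0.47692139,  0.91570269]), 'orientation': array([ 0.63950346, -0.27352708, -0.8048957 ])}
side {'K': array([[414.30735839,   0.        , 253.96830158],
       [  0.        , 414.30735839, 191.27142945],
       [  0.        ,   0.        ,   1.        ]]), 'k1': -0.14684641028949957, 'eye': array([0.30141843, 0.72472855, 0.5642921 ]), 'orientation': array([ 0.25255184, -1.3745661 , -2.4517666 ])}
wrist {'K': array([[268.52987191,   0.        , 257.73741741],
       [  0.        , 268.52987191, 192.7254959 ],
       [  0.        ,   0.        ,   1.        ]]), 'k1': -0.03521511902880825, 'eye': array([0.0821527 , 0.59938838, 0.38419056]), 'orientation': array([-0.25484287, -0.19186308,  1.28999795])}
```

View pics/scene0.png

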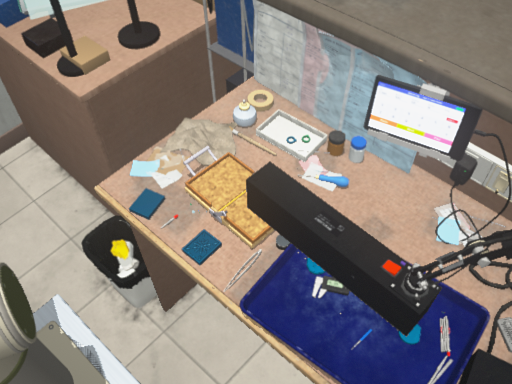

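View pics/side0.png

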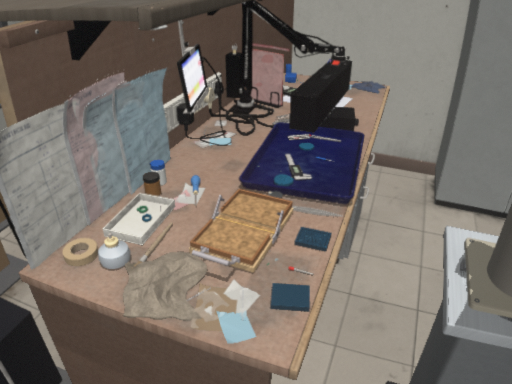

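View pics/wrist0.png

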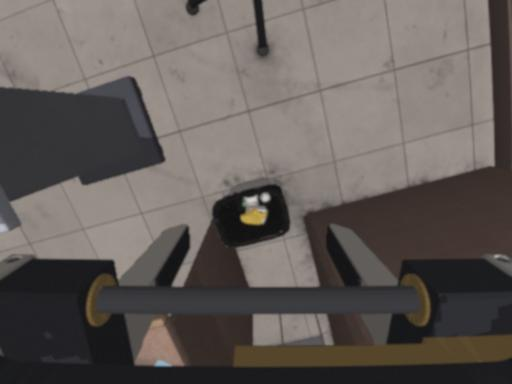

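The scene picture shows the rosette tablet at about (202,247), the blank at (148,204), the tray at (230,197) with its handle at (200,160), and a lamp bar overhead at the right from (250,175) to (430,310). Next I'll measure in 3D.

```bash
cat > h.py <<'E'
import numpy as np, cv2
from scipy.spatial.transform import Rotation as R
def cloud(P,d):
    K=P['K'];k1=P['k1'];H,W=d.shape
    u,v=np.meshgrid(np.arange(W),np.arange(H))
    pts=np.stack([u,v],-1).reshape(-1,1,2).astype(np.float64)
    n=cv2.undistortPoints(pts,K,np.array([k1,0,0,0,0.])).reshape(H,W,2)
    c=np.stack([n[...,0]*d,-n[...,1]*d,-d],-1)
    w=c@R.from_rotvec(P['orientation']).as_matrix().T+P['eye']
    w[d<=0]=np.nan
    return w
def proj(P,X):
    X=np.atleast_2d(X); c=(X-P['eye'])@R.from_rotvec(P['orientation']).as_matrix()
    c=c*[1,-1,-1]; x=c[:,:2]/c[:,2:]; r2=(x**2).sum(1,keepdims=True)
    x=x*(1+P['k1']*r2); return x*[P['K'][0,0],P['K'][1,1]]+[P['K'][0,2],P['K'][1,2]]
E
python3 - <<'E'
from plant import *
from h import *
for n in ["scene","side"]:
    w=cloud(camera_params(n),np.load(f"pics/{n}0.npy"));np.save(f"pics/{n}_w.npy",w)
    p=cv2.imread(f"pics/{n}0.png")
    # rectified top-down at 2mm
    big=p[100:310,80:300] if n=="scene" else p[170:350,160:350]
    cv2.imwrite(f"pics/{n}_crop.png",cv2.resize(big,None,fx=3.0,fy=3.0,interpolation=cv2.INTER_CUBIC)[:600,:800])
    # top-down ortho
    m=np.isfinite(w[...,0]); W=w[m];C=p[m]
    sel=(W[:,0]>.2)&(W[:,0]<.9)&(W[:,1]>-.4)&(W[:,1]<.45)&(W[:,2]>-.01)&(W[:,2]<.15)
    im=np.zeros((560,680,3),np.uint8)
    a=W[sel]; im[((.9-a[:,0])*800).astype(int).clip(0,559),((.45-a[:,1])*800).astype(int).clip(0,679)]=C[sel]
    cv2.imwrite(f"pics/{n}_top.png",cv2.dilate(im,np.ones((3,3))))
w=np.load("pics/scene_w.npy")
for c in [(202,247),(148,204),(170,219),(230,197),(245,230),(201,160),(243,267),(270,205),(330,265),(420,295)]:
    print(c,w[c[1],c[0]].round(3))
w=np.load("pics/side_w.npy")
for c in [(313,239),(290,297),(300,270),(235,243),(255,210),(212,268),(320,90)]:
    print(c,w[c[1],c[0]].round(3))
E
```

```text
(202, 247) [0.434 0.006 0.01 ]
(148, 204) [0.429 0.184 0.015]
(170, 219) [0.439 0.119 0.006]
(230, 197) [0.568 0.05  0.024]
(245, 230) [ 0.522 -0.042  0.028]
(201, 160) [0.612 0.197 0.009]
(243, 267) [ 0.462 -0.091  0.001]
(270, 205) [ 0.475 -0.155  0.267]
(330, 265) [ 0.467 -0.291  0.234]
(420, 295) [ 0.481 -0.434  0.293]
(313, 239) [0.434 0.02  0.012]
(290, 297) [0.431 0.202 0.012]
(300, 270) [0.435 0.119 0.006]
(235, 243) [0.579 0.108 0.025]
(255, 210) [ 0.584 -0.021  0.025]
(212, 268) [0.603 0.17  0.   ]
(320, 90) [ 0.48  -0.146  0.287]
```

View pics/scene_crop.png

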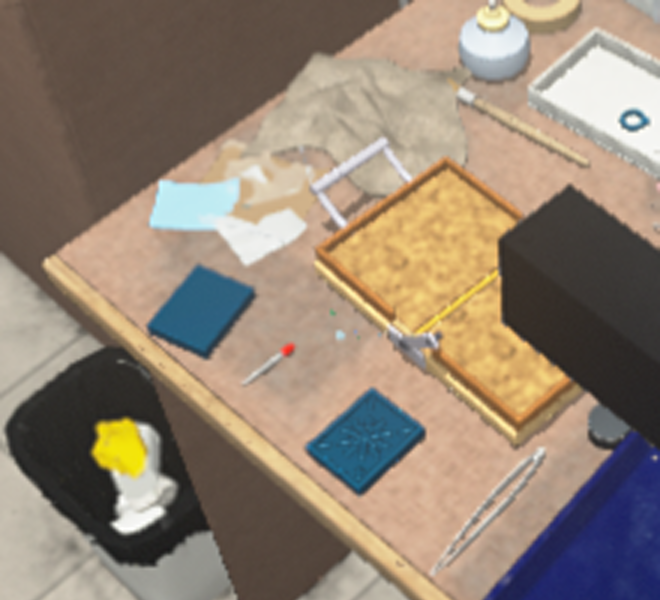

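View pics/side_crop.png

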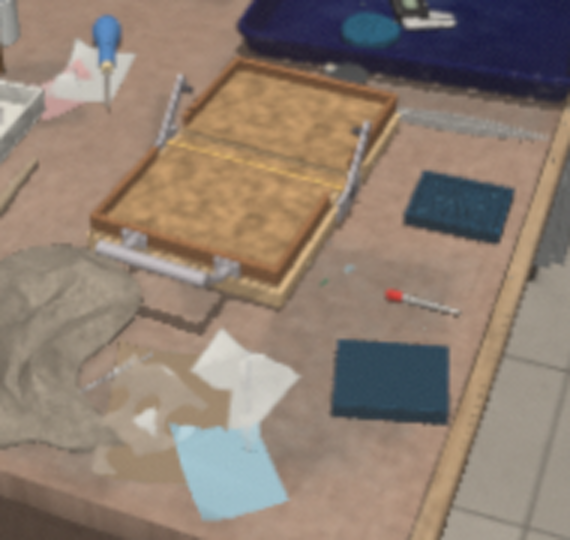

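View pics/scene_top.png

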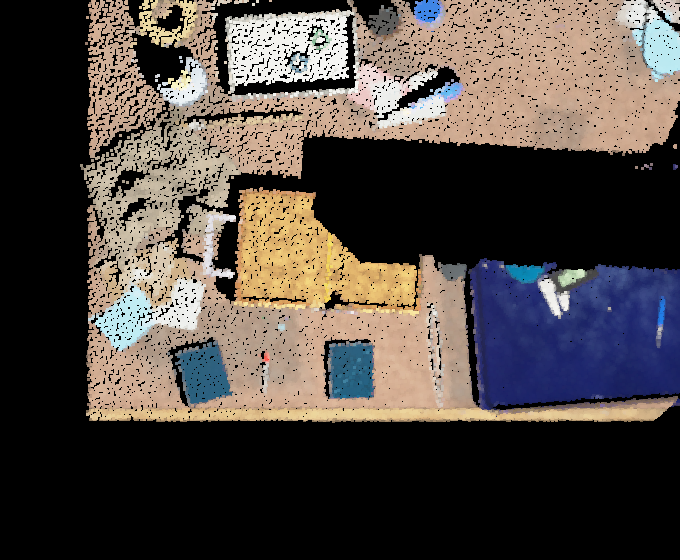

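Run:
```python
import plant
print([k for k in dir(plant) if not k.startswith('_')]); print(getattr(plant,'tips_ahead',None))
from h import *
for n in ["scene","side"]:
    w=np.load(f"pics/{n}_w.npy"); p=cv2.imread(f"pics/{n}0.png")
    m=np.isfinite(w[...,0])
    # tablets by colour
    hsv=cv2.cvtColor(p,cv2.COLOR_BGR2HSV).astype(int)
    b=(hsv[...,0]>92)&(hsv[...,0]<112)&(hsv[...,1]>100)&(hsv[...,2]<130)&m&(w[...,2]>.004)&(w[...,2]<.03)&(w[...,0]<.49)&(w[...,0]>.37)
    for nm,lo,hi in (("plaque",-.06,.08),("blank",.13,.28)):
        q=w[b&(w[...,1]>lo)&(w[...,1]<hi)]; q=q[q[:,2]>np.median(q[:,2])-.003]
        print(n,nm,len(q),np.median(q[:,2]).round(4),cv2.minAreaRect(q[:,:2].astype(np.float32)*1000))
    # lamp
    L=m&(w[...,2]>.12)&(w[...,2]<.45)&(w[...,0]>.35)&(w[...,0]<.75)&(w[...,1]<.1)
    q=w[L]; print("lamp",len(q),np.percentile(q,[0,1,5,50,95,99,100],axis=0).round(3))
    # cork
    c=(hsv[...,0]>10)&(hsv[...,0]<26)&(hsv[...,1]>100)&m&(w[...,2]>.018)&(w[...,2]<.032)&(w[...,1]<.2)&(w[...,1]>-.2)&(w[...,0]>.45)
    q=w[c]; print("cork",len(q),np.median(q[:,2]),cv2.minAreaRect(q[:,:2].astype(np.float32)*1000))
    r=m&(w[...,2]>.031)&(w[...,2]<.075)&(w[...,1]<.25)&(w[...,1]>-.2)&(w[...,0]>.45)&(w[...,0]<.7)
    im=np.zeros((500,700,3),np.uint8); a=w[r]; im[((.7-a[:,0])*1700).astype(int).clip(0,499),((.25-a[:,1])*1500).astype(int).clip(0,699)]=p[r]
    cv2.imwrite(f"pics/{n}_hi.png",cv2.dilate(im,np.ones((3,3))))
```

```text
['IKError', 'camera_params', 'close_job', 'read_camera', 'read_state', 'tips_ahead']
0.011
scene plaque 544 0.0106 ((434.1163024902344, 7.999122619628906), (67.29839324951172, 54.5617561340332), 2.2741992473602295)
scene blank 512 0.0125 ((430.8424072265625, 193.16244506835938), (69.32075500488281, 57.1257209777832), 16.234031677246094)
lamp 14236 [[ 0.457 -0.508  0.204]
 [ 0.459 -0.492  0.208]
 [ 0.461 -0.47   0.218]
 [ 0.481 -0.326  0.287]
 [ 0.595 -0.124  0.327]
 [ 0.63  -0.103  0.343]
 [ 0.713  0.08   0.45 ]]
cork 3128 0.025591540836577664 ((693.3328247070312, 29.503524780273438), (232.24925231933594, 363.314697265625), 87.15475463867188)
side plaque 391 0.0106 ((434.4818420410156, 13.239150047302246), (65.50926208496094, 52.69135665893555), 0.2700023055076599)
side blank 722 0.0125 ((432.9201965332031, 197.8157958984375), (63.682247161865234, 53.66147994995117), 14.801377296447754)
lamp 6278 [[ 0.35  -1.969  0.12 ]
 [ 0.36  -1.956  0.126]
 [ 0.4   -1.949  0.148]
 [ 0.505 -0.43   0.269]
 [ 0.712 -0.097  0.341]
 [ 0.742 -0.095  0.375]
 [ 0.75   0.095  0.45 ]]
cork 3724 0.025497549101054062 ((700.1470947265625, 20.20416259765625), (257.7244567871094, 369.7659912109375), 87.13249206542969)
```

View pics/side_hi.png

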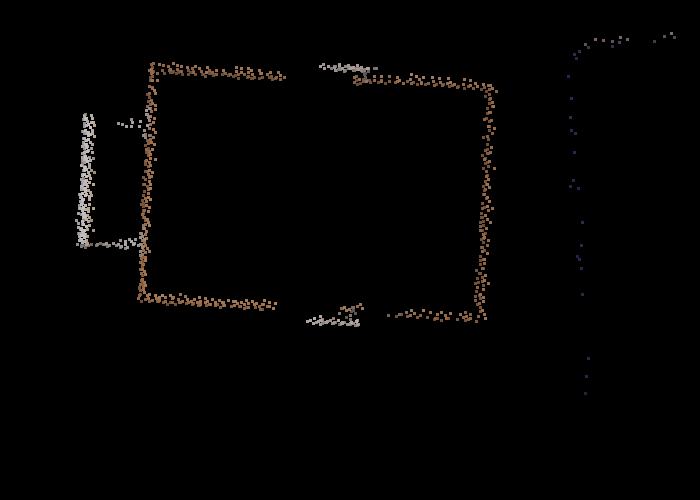

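View pics/scene_hi.png

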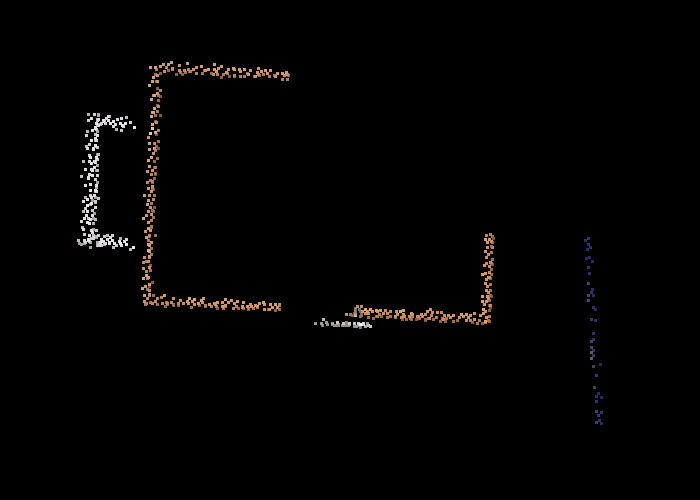

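```bash
cat >> h.py <<'E'
def yaw(s):
    x=R.from_rotvec(s['orientation']).as_matrix()[:,0]; return np.arctan2(x[1],x[0])
def rel(s,tgt,ya=None):
    "tool-axis cm shift and turn from state to world tgt / jaw angle"
    M=R.from_rotvec(s['orientation']).as_matrix(); d=M.T@(np.array(tgt)-s['tool_pos'])*100
    t=0 if ya is None else -(ya-yaw(s)); return np.r_[d,t].round(2)
E
cat > fit.py <<'E'
from h import *
from scipy.optimize import least_squares
def rect(c,th,x0,x1,y0,y1): pass
for n in ["scene","side"]:
    w=np.load(f"pics/{n}_w.npy"); p=cv2.imread(f"pics/{n}0.png")
    hsv=cv2.cvtColor(p,cv2.COLOR_BGR2HSV).astype(int)
    r=(w[...,2]>.033)&(w[...,2]<.038)&(w[...,1]<.145)&(w[...,1]>-.1)&(w[...,0]>.48)&(w[...,0]<.69)&(hsv[...,1]>90)
    a=w[r]; top=a[:,:2]
    # tray frame: x_t -> world -y ; y_t -> world +x at th=0
    def res(q):
        o=q[:2];th=q[2]; ex=np.array([np.sin(th),-np.cos(th)]);ey=np.array([np.cos(th),np.sin(th)])
        X=(top-o)@ex;Y=(top-o)@ey
        d=np.minimum.reduce([np.hypot(np.abs(X+.1115),np.maximum(np.abs(Y)-.0685,0)),np.abs(X-.1155)+np.maximum(np.abs(Y)-.0685,0),np.abs(np.abs(Y)-.0685)])
        return d
    s=least_squares(res,[.585,.035,0.05],loss='soft_l1',f_scale=.002)
    print(n,len(top),s.x.round(4),np.median(res(s.x)).round(4))
    h=(w[...,2]>.042)&(w[...,2]<.056)&(w[...,1]<.22)&(w[...,1]>.165)&(w[...,0]>.52)&(w[...,0]<.68)
    q=w[h]; print("bar",len(q),np.percentile(q,[2,50,98],axis=0).round(3))
    for lo in np.arange(.53,.67,.02):
        b=q[(q[:,0]>lo)&(q[:,0]<lo+.02)]
        if len(b): print(lo.round(2),len(b),b[:,1].min().round(3),np.median(b[:,1]).round(3),b[:,1].max().round(3),b[:,2].max().round(3))
    L=(w[...,2]>.15)&(w[...,2]<.45)&(w[...,0]>.4)&(w[...,0]<.75)&(w[...,1]<.0)&(w[...,1]>-.25)&(hsv[...,2]<70)
    q=w[L]
    for x in np.arange(.44,.7,.02):
        b=q[(q[:,0]>x)&(q[:,0]<x+.02)]
        if len(b)>3: print('lamp x',x.round(2),len(b),'ymax',np.percentile(b[:,1],97).round(3),'z',np.percentile(b[:,2],[2,98]).round(3))
E
python3 fit.py
python3 - <<'E'
from plant import *
from h import *
s=read_state(); print(yaw(s),rel(s,[.434,.01,.2],0.04))
E
```

```text
scene 257 [ 0.586   0.0371 -0.0525] 0.0014
bar 135 [[0.556 0.182 0.043]
 [0.591 0.188 0.05 ]
 [0.632 0.196 0.054]]
0.55 32 0.183 0.19 0.198 0.054
0.57 33 0.185 0.189 0.194 0.054
0.59 31 0.184 0.187 0.196 0.053
0.61 33 0.181 0.186 0.193 0.055
0.63 6 0.179 0.186 0.191 0.051
lamp x 0.46 2135 ymax -0.105 z [0.209 0.289]
lamp x 0.48 840 ymax -0.106 z [0.285 0.29 ]
lamp x 0.5 822 ymax -0.107 z [0.285 0.29 ]
lamp x 0.52 335 ymax -0.107 z [0.285 0.29 ]
side 321 [ 0.5867  0.0416 -0.0497] 0.0013
bar 203 [[0.555 0.187 0.044]
 [0.592 0.193 0.051]
 [0.632 0.198 0.054]]
0.55 45 0.183 0.195 0.198 0.054
0.57 52 0.187 0.194 0.199 0.054
0.59 50 0.187 0.193 0.196 0.054
0.61 49 0.187 0.192 0.195 0.054
0.63 7 0.188 0.193 0.194 0.054
lamp x 0.46 671 ymax -0.096 z [0.208 0.288]
lamp x 0.48 500 ymax -0.095 z [0.21  0.289]
lamp x 0.5 494 ymax -0.096 z [0.209 0.289]
lamp x 0.52 283 ymax -0.096 z [0.209 0.289]
1.2999635996216399 [-47.38  41.56   2.94   1.26]
```

Request:
play_rows(increments=[[[-3.5, 3.0, 0.2, 0.1], [-7, 6, 0.4, 0.2], [-10.5, 9.2, 0.6, 0.3], [-14, 12.3, 0.8, 0.4], [-17.5, 15.3, 1, 0.5]]], jaw=9)

```text
t: 0.65
tool_pos: [0.2613, 0.3664, 0.2186]
orientation: [2.895, 1.218, -0.002]
force: [1.0, -0.1, 0.5]
opening: 0.0897
```

Run:
```python
from plant import *
from h import *
s=read_state(); print(yaw(s),s['q'].round(2),rel(s,[.434,.01,.2],0.04))
```

```text
0.7963274989759689 [ 0.84 -0.28  1.9  -0.    1.53  0.04] [-13.39  37.27   1.91   0.76]
```

Request:
play_rows(increments=[[[-1.5, 4.1, 0.2, 0.1], [-3, 8.3, 0.4, 0.2], [-4.5, 12.4, 0.6, 0.3], [-6, 16.6, 0.8, 0.4], [-7.5, 20.7, 1, 0.45]]])

```text
t: 1.15
tool_pos: [0.3571, 0.1663, 0.2088]
orientation: [3.094, 0.535, -0.001]
force: [1.2, 1.0, 0.1]
opening: 0.0903
```

Run:
```python
from plant import *
from h import *
s=read_state(); print(yaw(s),s['q'].round(2),rel(s,[.434,.01,.2],0.03))
```

```text
0.3426038003731218 [ 0.31 -0.45  2.05 -0.    1.55 -0.04] [ 2.   17.3   0.91  0.31]
```

Request:
play_rows(increments=[[[0.5, 4.3, 0.2, 0.1], [1, 8.7, 0.5, 0.2], [1.5, 13, 0.7, 0.31], [2, 17.3, 0.9, 0.31], [2, 17.3, 0.9, 0.31]]])

```text
t: 1.65
tool_pos: [0.435, 0.0058, 0.1996]
orientation: [3.138, 0.043, -0.001]
force: [-0.2, 0.6, 0.3]
opening: 0.0898
```

Run:
```python
from plant import *
from h import *
s=read_state(); P=camera_params("wrist"); p,d=read_camera("wrist"); print(s['tool_pos'],yaw(s),s['q'].round(2))
cv2.imwrite("pics/wrist1.png",p); w=cloud(P,d); np.save("pics/wrist1_w.npy",w)
print(P['eye'])
hsv=cv2.cvtColor(p,cv2.COLOR_BGR2HSV).astype(int)
b=(hsv[...,0]>92)&(hsv[...,0]<112)&(hsv[...,1]>100)&(hsv[...,2]<150)&(w[...,2]>.004)&(w[...,2]<.03)&(w[...,0]<.52)&(w[...,0]>.37)&(w[...,1]>-.08)
n,l,st,_=cv2.connectedComponentsWithStats(b.astype(np.uint8))
for i in range(1,n):
    if st[i,4]>200:
        q=w[l==i]; q=q[q[:,2]>np.median(q[:,2])-.003]
        print(st[i],np.median(q[:,2]),cv2.minAreaRect(q[:,:2].astype(np.float32)*1000))
```

```text
[0.43502413 0.00582128 0.19955927] 0.02745765319641793 [-0.1  -0.32  1.96 -0.    1.5  -0.13]
[0.43354159 0.0877438  0.35479504]
[ 226    0   68   46 2341] 0.012448814385628282 ((433.279052734375, 191.05690002441406), (67.49443817138672, 48.06056213378906), 15.164904594421387)
[ 233  151   52   40 2032] 0.010480364852745977 ((436.137939453125, 11.316985130310059), (66.45057678222656, 52.63677978515625), 1.5100270509719849)
```

View pics/wrist1.png

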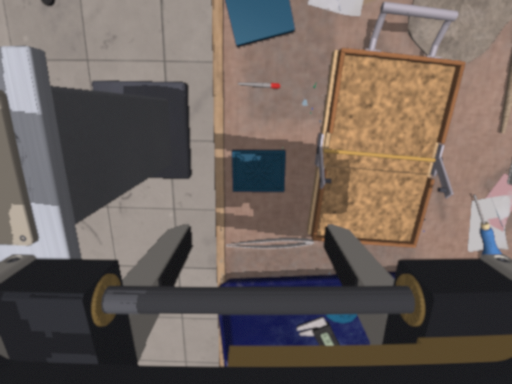

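Wrist view: the rosette plaque is at (258,171), scriber at (262,86), and the tray with handle bar at (420,12), hinge at (385,155). I'll refit the tray in this view and compute the descent.

```bash
cp pics/wrist1.png pics/wrist0.png; cp pics/wrist1_w.npy pics/wrist_w.npy; sed -i 's/\["scene","side"\]/["scene","side","wrist"]/' fit.py; python3 fit.py | grep -v lamp | tail -9
python3 - <<'E'
from plant import *
from h import *
s=read_state(); print(rel(s,[.4355,.0105,.008],0.026), rel(s,[.4355,.0105,.06],0.026))
w=np.load("pics/wrist_w.npy"); print(np.nanmedian(w[215:228,240:300,2]), w[171,258])
E
```

```text
wrist 1473 [ 0.586   0.0391 -0.0524] 0.0013
bar 948 [[0.556 0.182 0.043]
 [0.593 0.189 0.05 ]
 [0.632 0.195 0.053]]
0.55 221 0.182 0.19 0.197 0.053
0.57 222 0.186 0.19 0.196 0.054
0.59 216 0.184 0.188 0.195 0.053
0.61 248 0.177 0.187 0.194 0.053
0.63 41 0.179 0.186 0.193 0.053
[ 0.16 -0.29 19.15  0.  ] [ 0.15 -0.28 13.95  0.  ]
-7.610454754014562e-05 [0.4357883  0.01136466 0.01209636]
```

Request:
play_rows(increments=[[[0.1, -0.4, 4, 0], [0.1, -0.4, 8, 0], [0.1, -0.4, 12, 0], [0.1, -0.4, 15, 0], [0.1, -0.4, 16.6, 0]]], jaw=8.4)

```text
t: 2.2
tool_pos: [0.4322, 0.013, 0.0304]
orientation: [3.14, 0.047, -0.009]
force: [0.4, 0.1, -0.9]
opening: 0.084
```

Request:
play_rows(increments=[[[0, 0, 0.6, 0], [0, 0, 1.2, 0], [0, 0, 1.6, 0], [0, 0, 1.9, 0], [0, 0, 1.9, 0]]])

```text
t: 2.7
tool_pos: [0.4325, 0.0131, 0.0118]
orientation: [3.14, 0.047, -0.008]
force: [-0.7, -0.4, -0.6]
opening: 0.0842
```

Run:
```python
from plant import *
from h import *
s=read_state(); P=camera_params("wrist"); p,d=read_camera("wrist"); print(s['tool_pos'],yaw(s),s['force'],s['opening'])
cv2.imwrite("pics/wrist2.png",p); print(rel(s,[.4355,.0105,.0135],.026))
```

```text
[0.43247587 0.01306728 0.01179995] 0.029766085338046807 [-0.67515905 -0.35655861 -0.62609906] 0.08416874824054243
[ 0.29  0.27 -0.17  0.  ]
```

View pics/wrist2.png

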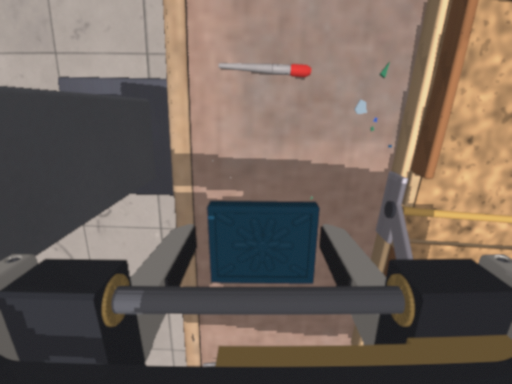

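The plaque sits between the fingers, at columns 208-318 with the pads at about 195 and 322. I'll raise 1.5 mm, centre and close.

Request:
play_rows(increments=[[[0.2, 0.2, -0.2, 0], [0.3, 0.2, -0.2, 0], [0.3, 0.2, -0.2, 0]]])

```text
t: 3.05
tool_pos: [0.4363, 0.0109, 0.0145]
orientation: [3.14, 0.046, -0.006]
force: [-0.1, 0.8, -0.1]
opening: 0.0836
```

Request:
play_rows(increments=[[[0, 0, 0, 0], [0, 0, 0, 0], [0, 0, 0, 0], [0, 0, 0, 0], [0, 0, 0, 0]]], jaw=6.5, squeeze=12)

```text
t: 3.55
tool_pos: [0.4363, 0.0109, 0.0145]
orientation: [3.14, 0.046, -0.006]
force: [-0.2, -0.1, 0.9]
opening: 0.0697
```

Gripped at 69.7 mm. Lifting.

Request:
play_rows(increments=[[[0, 0, -2, 0], [0, 0, -4, 0], [0, 0, -6, 0], [0, 0, -8, 0], [0, 0, -8, 0]]])

```text
t: 4.05
tool_pos: [0.4387, 0.0109, 0.0972]
orientation: [3.14, 0.046, 0.002]
force: [1.2, 0.0, -0.5]
opening: 0.0698
```

Run:
```python
from plant import *
from h import *
s=read_state(); p,d=read_camera("wrist"); print(s['tool_pos'],yaw(s),s['force'],s['opening'])
cv2.imwrite("pics/wrist3.png",p)
o=np.array([.5862,.0392]);th=-.052;ex=np.array([np.sin(th),-np.cos(th)]);ey=np.array([np.cos(th),np.sin(th)])
t=o-.056*ex; print(t, rel(s,[*t,.10],th))
```

```text
[0.43868758 0.0108681  0.09715187] 0.029444877330405027 [ 1.23778846  0.04847379 -0.49393256] 0.06981016178629407
[0.58911069 0.09512431] [15.28 -7.98 -0.28  0.08]
```

View pics/wrist3.png

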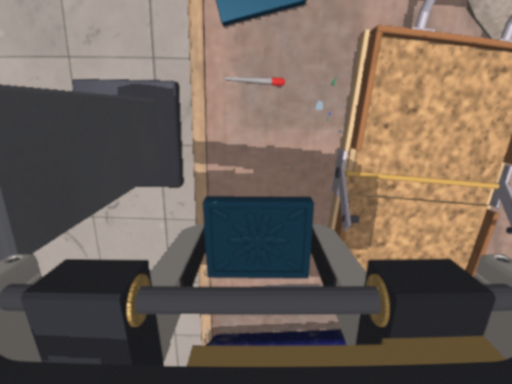

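The plaque is held, seen at (258,237). Moving over the hinged half.

Request:
play_rows(increments=[[[3.8, -2, -0.1, 0.02], [7.6, -4, -0.2, 0.04], [11.5, -6, -0.3, 0.06], [15.3, -8, -0.3, 0.08], [15.3, -8, -0.3, 0.08]]])

```text
t: 4.6
tool_pos: [0.5899, 0.0976, 0.0943]
orientation: [3.14, -0.078, -0.006]
force: [-1.1, 0.0, -0.4]
opening: 0.0696
```

Run:
```python
from plant import *
from h import *
s=read_state(); p,d=read_camera("wrist"); P=camera_params("wrist"); print(s['tool_pos'],yaw(s),s['force'],s['opening'])
cv2.imwrite("pics/wrist4.png",p)
t=[.5891,.0951]; print(rel(s,[*t,.040],-.052))
```

```text
[0.58990321 0.0975842  0.09425533] -0.04963358430544869 [-1.07451152  0.01455317 -0.36017594] 0.0696427794349474
[-0.05  0.25  5.43  0.  ]
```

View pics/wrist4.png

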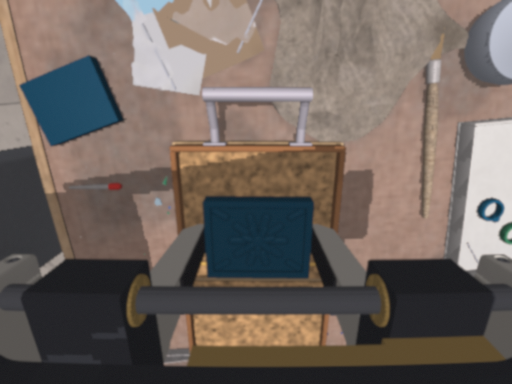

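The plaque is squarely above the leaf's cork, at (258,237). Lowering slowly to the floor.

Request:
play_rows(increments=[[[0, 0.2, 1.5, 0], [0, 0.2, 3, 0], [0, 0.2, 4, 0], [0, 0.2, 4.6, 0], [0, 0.2, 4.8, 0]]])

```text
t: 5.15
tool_pos: [0.5867, 0.094, 0.0455]
orientation: [3.139, -0.078, -0.01]
force: [-0.6, 0.3, -0.6]
opening: 0.0699
```

Run:
```python
from plant import *
from h import *
s=read_state(); print(s['force'],rel(s,[.5891,.0951,.0398],-.052))
```

```text
[-0.59521526  0.26757867 -0.62063565] [ 0.24 -0.12  0.57  0.  ]
```

Request:
play_rows(increments=[[[0.1, 0, 0.2, 0], [0.2, 0, 0.35, 0], [0.2, 0, 0.45, 0], [0.2, 0, 0.5, 0], [0.2, 0, 0.5, 0]]])

```text
t: 5.65
tool_pos: [0.5889, 0.0939, 0.0407]
orientation: [3.139, -0.078, -0.01]
force: [0.3, -0.2, -0.6]
opening: 0.0697
```

Request:
play_rows(increments=[[[0, 0, 0.05, 0], [0, 0, 0.1, 0], [0, 0, 0.15, 0]]])

```text
t: 5.95
tool_pos: [0.589, 0.094, 0.0395]
orientation: [3.139, -0.078, -0.01]
force: [-2.8, -0.5, 5.6]
opening: 0.07
```

Contact felt (5.6 N upward). Opening.

Request:
play_rows(increments=[[[0, 0, 0, 0], [0, 0, 0, 0], [0, 0, 0, 0]]], jaw=8)

```text
t: 6.25
tool_pos: [0.5889, 0.094, 0.0395]
orientation: [3.139, -0.077, -0.01]
force: [0.3, -0.5, 0.4]
opening: 0.0795
```

Request:
play_rows(increments=[[[0, 0, -1, 0], [0, 0, -3, 0], [0, 0, -6, 0], [0, 0, -9, 0], [0, 0, -9, 0]]])

```text
t: 6.75
tool_pos: [0.593, 0.0944, 0.136]
orientation: [3.14, -0.078, 0.005]
force: [0.9, -0.1, 0.7]
opening: 0.08
```

Run:
```python
from plant import *
from h import *
s=read_state(); P=camera_params("wrist"); p,d=read_camera("wrist"); print(s['tool_pos'],yaw(s),s['force'],s['opening'])
cv2.imwrite("pics/wrist5.png",p);w=cloud(P,d)
o=np.array([.5862,.0392]);th=-.052;ex=np.array([np.sin(th),-np.cos(th)]);ey=np.array([np.cos(th),np.sin(th)])
hsv=cv2.cvtColor(p,cv2.COLOR_BGR2HSV).astype(int)
b=(hsv[...,0]>92)&(hsv[...,0]<115)&(hsv[...,1]>90)&(w[...,2]>.03)&(w[...,2]<.045)&(w[...,0]>.52)
q=w[b]; print(len(q),np.median(q[:,2]),cv2.minAreaRect(q[:,:2].astype(np.float32)*1000))
h=(w[...,2]>.04)&(w[...,2]<.06)&(w[...,1]>.165)&(w[...,1]<.22)
q=w[h]; print(np.percentile(q,[2,50,98],axis=0).round(3))
for c in (-.03,-.01,.0,.01,.03):
    b=q[np.abs(q[:,0]-.594-c)<.006]; b=b[b[:,2]>.047]; print(c,len(b),np.percentile(b[:,1],[5,50,95]).round(4),b[:,2].max())
bar=o-.152*ex; print(bar, rel(s,[*(bar+.008*ey),.1],np.arctan2(*ex[::-1])))
```

```text
[0.59302674 0.09440849 0.1359848 ] -0.049357969935568756 [ 0.94470448 -0.14103892  0.68554335] 0.08002085226442708
3549 0.03555058821676016 ((589.58349609375, 94.77531433105469), (55.14198303222656, 66.99823760986328), 87.27247619628906)
[[0.558 0.18  0.04 ]
 [0.614 0.192 0.05 ]
 [0.808 0.219 0.056]]
-0.03 166 [0.1873 0.1916 0.196 ] 0.05298130253279326
-0.01 168 [0.1863 0.1905 0.1949] 0.052847400391068944
0.0 173 [0.1858 0.1902 0.1945] 0.05260197450265261
0.01 171 [0.1853 0.1896 0.194 ] 0.05308248379621289
0.03 170 [0.1842 0.1883 0.193 ] 0.05286254318162664
[0.59410044 0.19099454] [ 0.42 -9.65  3.59  1.57]
```

View pics/wrist5.png

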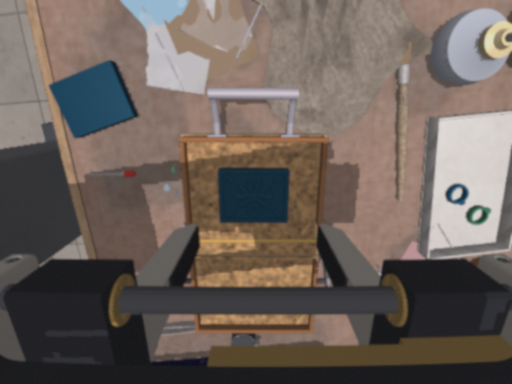

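The plaque lies flat at (254,195), centred on the leaf and square to it; the fitted centre is (0.5896, 0.0948). Next I turn the jaws across the handle bar at (254,94).

Request:
play_rows(increments=[[[0.3, -2, 0, 0.14], [0.6, -4, 0, 0.28], [0.9, -6, 0, 0.42], [1.1, -8, 0, 0.56], [1.1, -9.6, 0, 0.7]]], jaw=2.4)

```text
t: 7.3
tool_pos: [0.607, 0.1905, 0.1322]
orientation: [2.919, -1.157, -0.001]
force: [-0.3, -0.6, 0.4]
opening: 0.0449
```

Run:
```python
from plant import *
from h import *
s=read_state(); print(s['tool_pos'],yaw(s),s['q'].round(2),rel(s,[.6091,.1897,.1],-1.622))
for n in ('scene','side','wrist'):
    w=np.load(f"pics/{n}_w.npy"); m=(w[...,0]>.58)&(w[...,0]<.64)&(w[...,1]>.197)&(w[...,1]<.245); print(n,m.sum(),np.percentile(w[m][:,2],[50,90,100]).round(3) if m.any() else '')
```

```text
[0.6069827  0.19050585 0.1321812 ] -0.7549340914188915 [ 0.22  0.29  1.49 -0.    1.37  0.98] [ 0.21 -0.09  3.22  0.87]
scene 263 [0.006 0.012 0.016]
side 574 [0.006 0.011 0.015]
wrist 400 [0.005 0.01  0.012]
```

Request:
play_rows(increments=[[[0, 0, 0.3, 0.14], [0.1, 0, 0.6, 0.29], [0.2, -0.1, 1, 0.43], [0.2, -0.1, 1, 0.58], [0.2, -0.1, 1, 0.72]]])

```text
t: 7.8
tool_pos: [0.6082, 0.1897, 0.1208]
orientation: [2.316, -2.117, -0.002]
force: [0.1, 1.0, -0.9]
opening: 0.0238
```

Run:
```python
from plant import *
from h import *
s=read_state(); print(s['tool_pos'],yaw(s),s['q'].round(2),rel(s,[.6091,.1897,.08],-1.622))
```

```text
[0.60822249 0.18969197 0.12075738] -1.4810036238581847 [ 0.22  0.3   1.49 -0.    1.35  1.7 ] [ 0.   -0.1   4.08  0.14]
```

Request:
play_rows(increments=[[[0, -0.1, 1, 0.14], [0, -0.1, 2.5, 0.14], [0, -0.1, 4, 0.14], [0, -0.1, 4, 0.14]]])

```text
t: 8.2
tool_pos: [0.6063, 0.1891, 0.0764]
orientation: [2.162, -2.266, -0.007]
force: [-0.1, -0.2, -0.5]
opening: 0.024
```

Run:
```python
from plant import *
from h import *
s=read_state(); print(s['tool_pos'],yaw(s),s['force'],s['opening'],rel(s,[.6091,.1897,.038],-1.622))
p,d=read_camera("wrist");cv2.imwrite("pics/wrist6.png",p)
p,d=read_camera("side");cv2.imwrite("pics/side6.png",cv2.resize(p[150:350,120:386],None,fx=3,fy=3))
```

```text
[0.60629822 0.18905918 0.07639321] -1.6175430076874473 [-0.06836347 -0.17298333 -0.51628168] 0.024019009134879723 [-0.09 -0.32  3.84  0.  ]
```

View pics/wrist6.png

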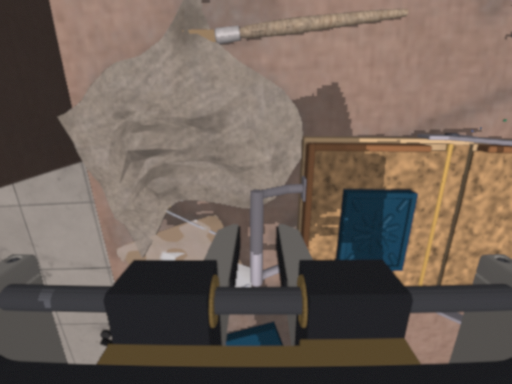

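View pics/side6.png

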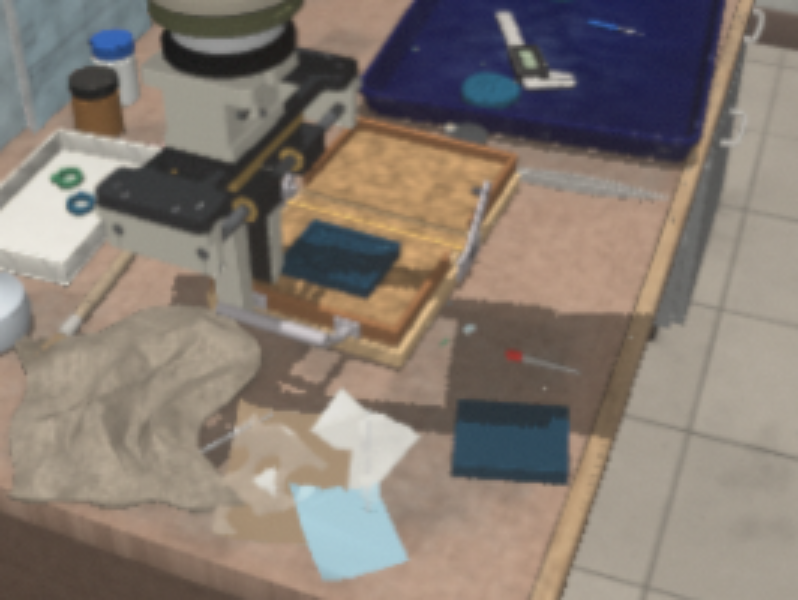

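Run:
```python
from plant import *
from h import *
s=read_state(); P=camera_params("wrist"); t=s['tool_pos']
print(proj(P,[t,t-[0,0,.038],[.5941,.1905,.046],[.5941+.0315,.1885,.046],[.5941-.0315,.192,.046],[.6091,.1897,.046]]).round(0))
```

```text
[[257. 245.]
 [257. 221.]
 [257. 240.]
 [257. 202.]
 [257. 275.]
 [257. 222.]]
```

The bar at column 256 runs midway between the fingers (238 and 282), as the projection predicts. Lowering onto it and gripping.

Request:
play_rows(increments=[[[0, -0.3, 1, 0], [0, -0.3, 2, 0], [0, -0.3, 3, 0], [0, -0.3, 3.7, 0], [0, -0.3, 3.7, 0]]])

```text
t: 8.8
tool_pos: [0.6097, 0.189, 0.0405]
orientation: [2.162, -2.268, -0.006]
force: [0.1, -0.3, -0.4]
opening: 0.024
```

Request:
play_rows(increments=[[[0, 0, 0, 0], [0, 0, 0, 0], [0, 0, 0, 0], [0, 0, 0, 0]]], jaw=0.5, squeeze=20)

```text
t: 9.2
tool_pos: [0.6098, 0.1898, 0.0409]
orientation: [2.163, -2.268, -0.007]
force: [-1.1, 4.5, -0.6]
opening: 0.0091
```

```bash
cat > arc.py <<'E'
from plant import *
from h import *
import sys
o=np.array([.5862,.0392]);th=-.052;ex=np.array([np.sin(th),-np.cos(th)]);ey=np.array([np.cos(th),np.sin(th)])
s=read_state(); t=s['tool_pos']
X=(t[:2]-o)@ex; Y=(t[:2]-o)@ey; Z=t[2]+.008-.022
phi=np.arctan2(Z,-X); r=np.hypot(X,Z)
print('pos',t.round(4),'leaf est',round(phi-.157,3),'r',r.round(4),'Y',Y.round(4),'yaw',yaw(s).round(3),'F',s['force'].round(1),'op',s['opening'].round(4),'q',s['q'].round(2),'t',s['t'])
if len(sys.argv)>1:
    r0=float(sys.argv[3]) if len(sys.argv)>3 else .1539
    for a in np.arange(1,6)*float(sys.argv[1])+ (phi-.157):
        if len(sys.argv)>2: a=np.clip(a,-.0,float(sys.argv[2]))
        b=a+.157; x=-r0*np.cos(b); z=r0*np.sin(b)+.022-.008
        g=o+x*ex+.015*ey; print(a.round(3),rel(s,[*g,z],-1.622))
E
python3 arc.py .08
```

```text
Traceback (most recent call last):
  File "arc.py", line 8, in <module>
    print('pos',t.round(4),'leaf est',round(phi-.157,3),'r',r.round(4),'Y',Y.round(4),'yaw',yaw(s).round(3),'F',s['force'].round(1),'op',s['opening'].round(4),'q',s['q'].round(2),'t',s['t'])
                                                                                                                                         ^^^^^^^^^^^^^^^^^^
AttributeError: 'float' object has no attribute 'round'
```

```bash
sed -i "s/round(phi-.157,3)/np.round(phi-.157,3)/; s/s\['opening'\].round(4)/np.round(s['opening'],4)/; s/t\[2\]+.008-.022/t[2]+.005-.022/; s/+.022-.008/+.022-.005/" arc.py; python3 arc.py .08
```

```text
pos [0.6098 0.1898 0.0409] leaf est -0.0 r 0.1535 Y 0.0158 yaw -1.618 F [-1.1  4.5 -0.6] op 0.0091 q [ 0.22  0.4   1.53 -0.    1.22  1.84] t 9.2
0.08 [ 0.21  0.09 -1.21  0.  ]
0.16 [ 0.54  0.1  -2.4   0.  ]
0.24 [ 0.98  0.11 -3.55  0.  ]
0.32 [ 1.5   0.12 -4.66  0.  ]
0.4 [ 2.11  0.13 -5.73  0.  ]
```

Request:
play_rows(increments=[[[0.2, 0, -1.2, 0], [0.5, 0, -2.4, 0], [1, 0, -3.6, 0], [1.5, 0, -4.7, 0], [1.8, 0, -5.2, 0]]])

```text
t: 9.7
tool_pos: [0.6089, 0.1716, 0.0944]
orientation: [2.162, -2.269, -0.008]
force: [-4.9, 3.6, -1.0]
opening: 0.0092
```

```bash
python3 arc.py .06
```

```text
pos [0.6089 0.1716 0.0944] leaf est 0.369 r 0.1542 Y 0.0158 yaw -1.619 F [-4.9  3.6 -1. ] op 0.0092 q [0.19 0.32 1.52 0.   1.31 1.81] t 9.7
0.429 [ 0.52  0.09 -0.77  0.  ]
0.489 [ 1.05  0.1  -1.52  0.  ]
0.549 [ 1.63  0.11 -2.24  0.  ]
0.609 [ 2.25  0.12 -2.92  0.  ]
0.669 [ 2.91  0.13 -3.56  0.  ]
```

Request:
play_rows(increments=[[[0.5, 0, -0.8, 0], [1, 0, -1.5, 0], [1.6, 0, -2.2, 0], [2.2, 0, -2.9, 0], [2.9, 0, -3.5, 0]]])

```text
t: 10.2
tool_pos: [0.6076, 0.1438, 0.1312]
orientation: [2.164, -2.269, -0.011]
force: [-7.1, 11.1, 6.8]
opening: 0.0095
```

```bash
python3 arc.py .06;  python3 - <<'E'
from plant import *
from h import *
p,d=read_camera("side");cv2.imwrite("pics/side7.png",cv2.resize(p[150:350,120:386],None,fx=3,fy=3))
E
```

```text
pos [0.6076 0.1438 0.1312] leaf est 0.667 r 0.1555 Y 0.0159 yaw -1.618 F [-7.1 11.1  6.8] op 0.0095 q [0.15 0.27 1.52 0.   1.37 1.77] t 10.2
0.727 [ 0.81  0.1  -0.49  0.  ]
0.787 [ 1.54  0.11 -1.05  0.  ]
0.847 [ 2.3   0.12 -1.57  0.  ]
0.907 [ 3.09  0.13 -2.04  0.  ]
0.967 [ 3.91  0.13 -2.47  0.  ]
```

View pics/side7.png

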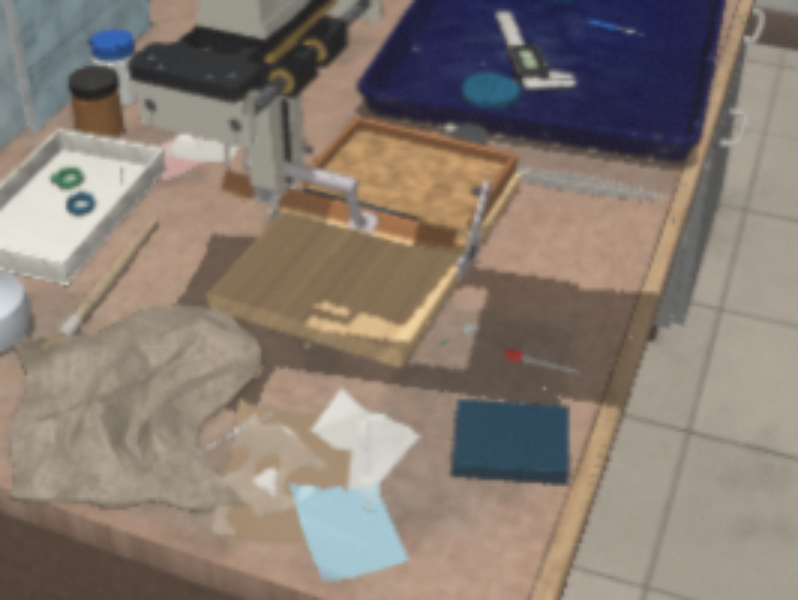

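```bash
sed -i "s/t\[2\]+.005-.022/t[2]+.002-.022/; s/+.022-.005/+.022-.002/; s/.015\*ey/.0165*ey/" arc.py; python3 arc.py .06
```

```text
pos [0.6077 0.1427 0.1322] leaf est 0.664 r 0.1533 Y 0.0161 yaw -1.619 F [-7.5  6.1  5.4] op 0.0092 q [0.15 0.27 1.52 0.   1.37 1.77] t 10.25
0.724 [ 0.66 -0.03 -0.65  0.  ]
0.784 [ 1.39 -0.02 -1.22  0.  ]
0.844 [ 2.15 -0.01 -1.74  0.  ]
0.904 [ 2.94 -0.   -2.21  0.  ]
0.964 [ 3.76  0.   -2.64  0.  ]
```

Request:
play_rows(increments=[[[0.6, -0.1, -0.7, 0], [1.4, -0.1, -1.3, 0], [2.1, -0.1, -1.8, 0], [2.9, -0.1, -2.3, 0], [3.7, -0.1, -2.7, 0]]])

```text
t: 10.75
tool_pos: [0.6059, 0.105, 0.1594]
orientation: [2.162, -2.268, -0.013]
force: [-7.9, 2.6, -1.8]
opening: 0.0093
```

```bash
python3 arc.py .06
```

```text
pos [0.6059 0.105  0.1594] leaf est 0.967 r 0.1546 Y 0.0163 yaw -1.619 F [-7.9  2.6 -1.8] op 0.0093 q [0.09 0.22 1.51 0.   1.42 1.71] t 10.75
1.027 [ 0.87 -0.01 -0.31  0.  ]
1.087 [ 1.74 -0.01 -0.63  0.  ]
1.147 [ 2.62  0.   -0.9   0.  ]
1.207 [ 3.52  0.01 -1.12  0.  ]
1.267 [ 4.43  0.01 -1.28  0.  ]
```

Request:
play_rows(increments=[[[0.9, 0.1, -0.4, 0], [1.8, 0.2, -0.7, 0], [2.6, 0.2, -0.9, 0], [3.5, 0.2, -1.1, 0], [4.4, 0.2, -1.3, 0]]])

```text
t: 11.25
tool_pos: [0.6029, 0.0605, 0.1737]
orientation: [2.164, -2.269, -0.011]
force: [4.3, 2.3, 1.1]
opening: 0.0093
```

```bash
python3 arc.py .06
```

```text
pos [0.6029 0.0605 0.1737] leaf est 1.27 r 0.1553 Y 0.0156 yaw -1.619 F [4.3 2.3 1.1] op 0.0093 q [0.01 0.19 1.53 0.   1.44 1.63] t 11.25
1.33 [ 0.94 -0.09  0.04  0.  ]
1.39 [ 1.86 -0.09 -0.01  0.  ]
1.45 [ 2.78 -0.08 -0.01  0.  ]
1.51 [ 3.7  -0.08  0.05  0.  ]
1.57 [ 4.62 -0.08  0.17  0.  ]
```

Request:
play_rows(increments=[[[0.9, 0, -0.1, 0], [1.8, 0, -0.1, 0], [2.6, -0.1, -0.1, 0], [3.4, -0.1, -0.1, 0], [4.2, -0.1, 0, 0]]])

```text
t: 11.75
tool_pos: [0.6007, 0.0177, 0.1734]
orientation: [2.162, -2.268, -0.013]
force: [-5.3, 1.2, 2.3]
opening: 0.0092
```

```bash
python3 arc.py .05;  python3 - <<'E'
from plant import *
from h import *
p,d=read_camera("side");cv2.imwrite("pics/side8.png",cv2.resize(p[50:300,120:420],None,fx=2.4,fy=2.4))
p,d=read_camera("scene");cv2.imwrite("pics/scene8.png",cv2.resize(p[80:320,130:430],None,fx=2.4,fy=2.4))
w=cloud(camera_params("scene"),d)
E
```

```text
pos [0.6007 0.0177 0.1734] leaf est 1.548 r 0.1548 Y 0.0156 yaw -1.619 F [-5.3  1.2  2.3] op 0.0092 q [-0.06  0.18  1.54 -0.    1.44  1.56] t 11.75
1.598 [ 0.75 -0.08  0.21  0.  ]
1.648 [ 1.5  -0.08  0.37  0.  ]
1.698 [ 2.24 -0.08  0.56  0.  ]
1.748 [ 2.98 -0.08  0.8   0.  ]
1.798 [ 3.7  -0.08  1.07  0.  ]
```

View pics/side8.png

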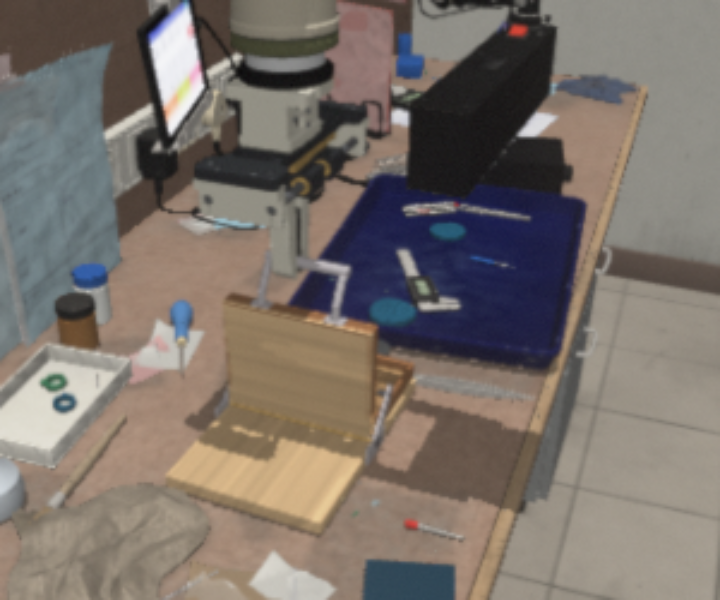

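View pics/scene8.png

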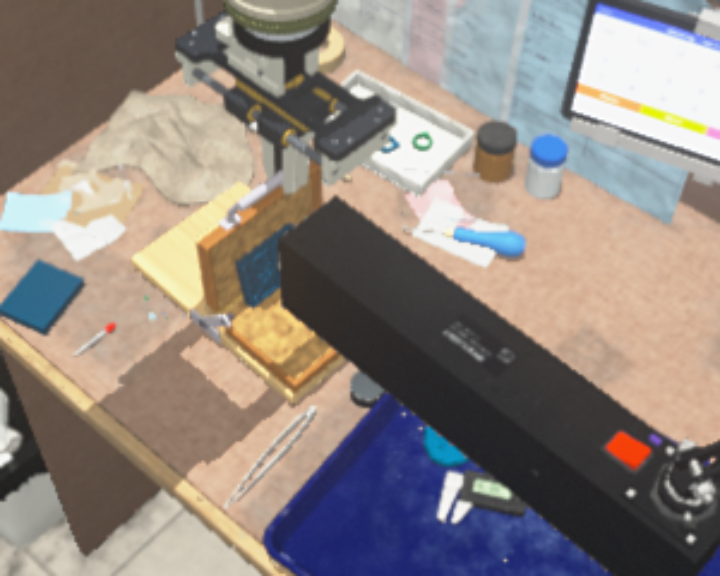

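The leaf is upright with the plaque standing in it at about (265,265) in the scene picture. The gripper passes behind the lamp with clear room. Continuing slowly to the stop.

Request:
play_rows(increments=[[[0.7, 0, 0, 0], [1.4, 0, 0.1, 0], [2.1, 0, 0.3, 0], [2.8, 0, 0.5, 0], [3.5, 0, 0.8, 0]]])

```text
t: 12.35
tool_pos: [0.5987, -0.0187, 0.1649]
orientation: [2.16, -2.269, -0.013]
force: [-0.7, 1.4, -0.4]
opening: 0.0094
```

```bash
python3 arc.py .04 1.95
```

```text
pos [ 0.5987 -0.0187  0.1649] leaf est 1.79 r 0.1558 Y 0.0155 yaw -1.62 F [-0.7  1.4 -0.4] op 0.0094 q [-0.12  0.18  1.56 -0.    1.42  1.5 ] t 12.35
1.83 [ 0.5  -0.1   0.41  0.  ]
1.87 [ 1.06 -0.1   0.67  0.  ]
1.91 [ 1.6  -0.1   0.96  0.  ]
1.95 [ 2.14 -0.1   1.26  0.  ]
1.95 [ 2.14 -0.1   1.26  0.  ]
```

Request:
play_rows(increments=[[[0.5, 0, 0.2, 0], [1, 0, 0.4, 0], [1.5, 0, 0.7, 0], [1.9, 0, 0.9, 0], [2.1, 0, 1.1, 0]]])

```text
t: 12.85
tool_pos: [0.5976, -0.0405, 0.1544]
orientation: [2.16, -2.269, -0.012]
force: [-5.0, 8.0, 16.0]
opening: 0.0092
```

```bash
python3 arc.py .04 1.95;  python3 - <<'E'
from plant import *
from h import *
p,d=read_camera("side");cv2.imwrite("pics/side9.png",cv2.resize(p[50:300,120:420],None,fx=2.4,fy=2.4))
p,d=read_camera("scene");cv2.imwrite("pics/scene9.png",cv2.resize(p[80:320,130:430],None,fx=2.4,fy=2.4))
E
```

```text
pos [ 0.5976 -0.0405  0.1544] leaf est 1.945 r 0.1559 Y 0.0156 yaw -1.62 F [-5.  8. 16.] op 0.0092 q [-0.15  0.18  1.57 -0.    1.4   1.47] t 12.85
1.95 [-0.03 -0.1   0.21  0.  ]
1.95 [-0.03 -0.1   0.21  0.  ]
1.95 [-0.03 -0.1   0.21  0.  ]
1.95 [-0.03 -0.1   0.21  0.  ]
1.95 [-0.03 -0.1   0.21  0.  ]
```

View pics/side9.png

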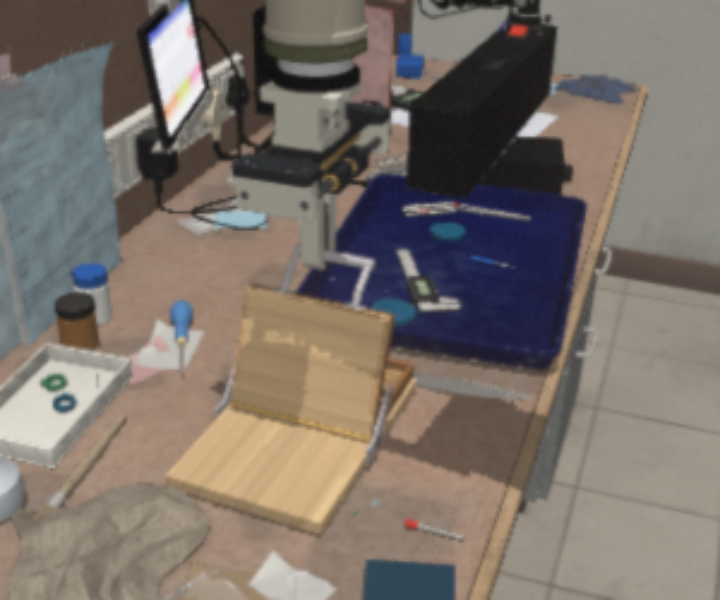

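View pics/scene9.png

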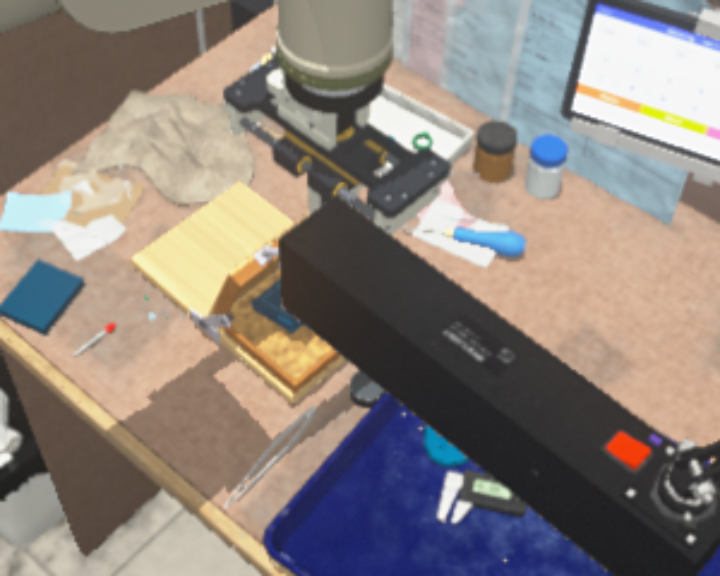

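Request:
play_rows(increments=[[[0, 0, -0.1, 0], [0, 0, -0.1, 0], [0, 0, -0.1, 0]]])

```text
t: 13.25
tool_pos: [0.5975, -0.0399, 0.1549]
orientation: [2.16, -2.268, -0.013]
force: [1.8, 2.4, -6.0]
opening: 0.0089
```

```bash
python3 arc.py -.05;  python3 - <<'E'
from plant import *
from h import *
p,d=read_camera("scene");cv2.imwrite("pics/scene10.png",cv2.resize(p[170:260,190:290],None,fx=6,fy=6,interpolation=cv2.INTER_CUBIC))
w=cloud(camera_params("scene"),d)
hsv=cv2.cvtColor(p,cv2.COLOR_BGR2HSV).astype(int)
b=(hsv[...,0]>92)&(hsv[...,0]<115)&(hsv[...,1]>90)&(w[...,0]>.5)&(w[...,0]<.68)&(w[...,1]>-.09)&(w[...,1]<.08)&(w[...,2]<.12)
q=w[b]; print(len(q),np.percentile(q,[2,50,98],axis=0).round(3))
E
```

```text
pos [ 0.5975 -0.0399  0.1549] leaf est 1.94 r 0.156 Y 0.0154 yaw -1.62 F [ 1.8  2.4 -6. ] op 0.0089 q [-0.15  0.18  1.57 -0.    1.4   1.47] t 13.25
1.89 [-0.78 -0.11 -0.19  0.  ]
1.84 [-1.47 -0.11 -0.53  0.  ]
1.79 [-2.18 -0.11 -0.83  0.  ]
1.74 [-2.9  -0.11 -1.09  0.  ]
1.69 [-3.64 -0.11 -1.32  0.  ]
112 [[ 0.548 -0.042  0.032]
 [ 0.555 -0.025  0.037]
 [ 0.569  0.006  0.042]]
```

View pics/scene10.png

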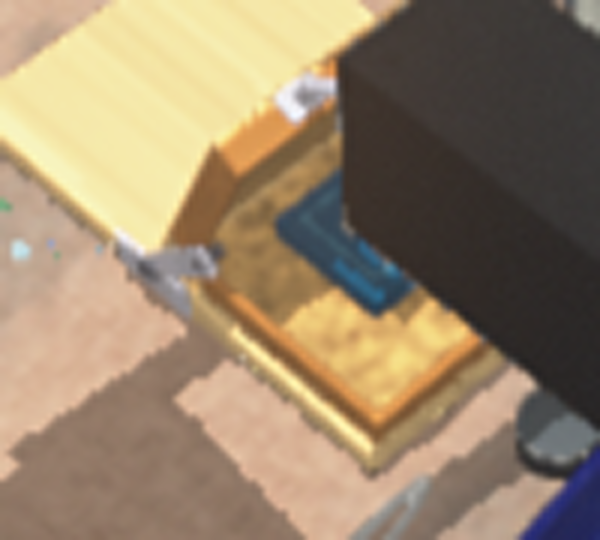

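The plaque has toppled: it lies flat in the fixed half at (345,235) in the zoom, with the scribed rectangle of the back showing. Swinging the leaf back.

Request:
play_rows(increments=[[[-0.8, 0, -0.4, 0], [-1.6, 0, -0.8, 0], [-2.5, 0, -1.1, 0], [-3.4, 0, -1.4, 0], [-4.3, 0, -1.6, 0]]])

```text
t: 13.8
tool_pos: [0.6002, 0.0037, 0.1724]
orientation: [2.161, -2.269, -0.011]
force: [-1.6, -2.4, 7.2]
opening: 0.0091
```

```bash
python3 arc.py -.06 9 .155
```

```text
pos [0.6002 0.0037 0.1724] leaf est 1.638 r 0.1563 Y 0.0159 yaw -1.619 F [-1.6 -2.4  7.2] op 0.0091 q [-0.08  0.17  1.55 -0.    1.43  1.54] t 13.8
1.578 [-0.94 -0.07 -0.06  0.  ]
1.518 [-1.86 -0.07 -0.18  0.  ]
1.458 [-2.79 -0.07 -0.25  0.  ]
1.398 [-3.72 -0.07 -0.27  0.  ]
1.338 [-4.65 -0.08 -0.23  0.  ]
```

Request:
play_rows(increments=[[[-0.9, 0, -0.1, 0], [-1.8, 0, -0.3, 0], [-2.8, 0, -0.3, 0], [-3.7, 0, -0.4, 0], [-4.6, 0, -0.3, 0]]])

```text
t: 14.3
tool_pos: [0.6028, 0.0507, 0.1756]
orientation: [2.162, -2.269, -0.01]
force: [-0.6, -0.7, 4.4]
opening: 0.0097
```

```bash
python3 arc.py -.065 9 .1555
```

```text
pos [0.6028 0.0507 0.1756] leaf est 1.335 r 0.1561 Y 0.016 yaw -1.619 F [-0.6 -0.7  4.4] op 0.0097 q [-0.    0.18  1.53 -0.    1.44  1.62] t 14.3
1.27 [-1.   -0.06  0.17  0.  ]
1.205 [-1.99 -0.06  0.35  0.  ]
1.14 [-2.98 -0.07  0.59  0.  ]
1.075 [-3.94 -0.08  0.89  0.  ]
1.01 [-4.88 -0.08  1.26  0.  ]
```

Request:
play_rows(increments=[[[-1, 0, 0.1, 0], [-2, 0, 0.3, 0], [-3, 0, 0.5, 0], [-3.9, 0, 0.8, 0], [-4.9, 0, 1.2, 0]]])

```text
t: 14.8
tool_pos: [0.6053, 0.1003, 0.1633]
orientation: [2.162, -2.269, -0.01]
force: [3.5, -1.8, -0.3]
opening: 0.0092
```

```bash
python3 arc.py -.065 9 .155
```

```text
pos [0.6053 0.1003 0.1633] leaf est 1.005 r 0.1561 Y 0.0159 yaw -1.619 F [ 3.5 -1.8 -0.3] op 0.0092 q [0.08 0.21 1.52 0.   1.42 1.7 ] t 14.8
0.94 [-0.87 -0.07  0.53  0.  ]
0.875 [-1.75 -0.08  1.02  0.  ]
0.81 [-2.6  -0.08  1.56  0.  ]
0.745 [-3.41 -0.09  2.16  0.  ]
0.68 [-4.18 -0.1   2.81  0.  ]
```

Request:
play_rows(increments=[[[-0.9, 0, 0.4, 0], [-1.7, 0, 0.9, 0], [-2.6, 0, 1.5, 0], [-3.4, 0, 2.1, 0], [-4.2, 0, 2.8, 0]]])

```text
t: 15.3
tool_pos: [0.6074, 0.1429, 0.1349]
orientation: [2.162, -2.27, -0.009]
force: [4.5, 0.3, 1.0]
opening: 0.0088
```

```bash
python3 arc.py -.065 9 .1545
```

```text
pos [0.6074 0.1429 0.1349] leaf est 0.675 r 0.1554 Y 0.0157 yaw -1.619 F [4.5 0.3 1. ] op 0.0088 q [0.15 0.26 1.51 0.   1.37 1.77] t 15.3
0.61 [-0.66 -0.08  0.76  0.  ]
0.545 [-1.34 -0.09  1.51  0.  ]
0.48 [-1.96 -0.1   2.29  0.  ]
0.415 [-2.53 -0.11  3.12  0.  ]
0.35 [-3.05 -0.12  3.98  0.  ]
```

Request:
play_rows(increments=[[[-0.7, -0.1, 0.7, 0], [-1.3, -0.1, 1.5, 0], [-2, -0.1, 2.3, 0], [-2.5, -0.1, 3.1, 0], [-3, -0.1, 4, 0]]])

```text
t: 15.8
tool_pos: [0.6091, 0.1734, 0.094]
orientation: [2.162, -2.269, -0.01]
force: [-1.1, 2.5, 1.6]
opening: 0.0089
```

```bash
python3 arc.py -.055 9 .1540
```

```text
pos [0.6091 0.1734 0.094 ] leaf est 0.344 r 0.1541 Y 0.0159 yaw -1.619 F [-1.1  2.5  1.6] op 0.0089 q [0.2  0.33 1.52 0.   1.31 1.81] t 15.8
0.289 [-0.38 -0.07  0.76  0.  ]
0.234 [-0.72 -0.08  1.53  0.  ]
0.179 [-1.02 -0.09  2.32  0.  ]
0.124 [-1.28 -0.1   3.13  0.  ]
0.069 [-1.49 -0.11  3.95  0.  ]
```

Request:
play_rows(increments=[[[-0.4, 0, 0.8, 0], [-0.7, 0, 1.5, 0], [-1, 0, 2.3, 0], [-1.3, 0, 3.1, 0], [-1.5, 0, 3.9, 0]]])

```text
t: 16.3
tool_pos: [0.6098, 0.1881, 0.0543]
orientation: [2.162, -2.269, -0.009]
force: [2.3, -0.9, 0.7]
opening: 0.0093
```

Request:
play_rows(increments=[[[-0.1, 0, 0.4, 0], [-0.1, 0, 0.8, 0], [-0.2, 0, 1.1, 0], [-0.2, 0, 1.3, 0], [-0.2, 0, 1.4, 0]]])

```text
t: 16.8
tool_pos: [0.6102, 0.19, 0.0435]
orientation: [2.162, -2.27, -0.008]
force: [-13.0, -3.0, 27.6]
opening: 0.0091
```

```bash
python3 arc.py
```

```text
pos [0.6102 0.19   0.0435] leaf est -0.004 r 0.1536 Y 0.0162 yaw -1.619 F [-13.   -3.   27.6] op 0.0091 q [0.22 0.4  1.53 0.   1.23 1.84] t 16.8
```

The leaf is down on its base (27.6 N upward). Relaxing and releasing.

Request:
play_rows(increments=[[[0, 0, 0, 0], [0, 0, 0, 0]]])

```text
t: 17.0
tool_pos: [0.61, 0.19, 0.0438]
orientation: [2.162, -2.27, -0.008]
force: [-1.2, -0.3, 8.9]
opening: 0.009
```

Request:
play_rows(increments=[[[0, 0, 0, 0], [0, 0, 0, 0], [0, 0, 0, 0]]], jaw=2.4)

```text
t: 17.3
tool_pos: [0.6097, 0.1898, 0.0432]
orientation: [2.161, -2.269, -0.009]
force: [0.4, -0.4, -0.4]
opening: 0.0236
```

Request:
play_rows(increments=[[[0, 0, -1, 0], [0, 0, -3, 0], [0, 0, -6, 0], [0, 0, -10, 0], [0, 0, -13, 0]]])

```text
t: 17.8
tool_pos: [0.6115, 0.1901, 0.1764]
orientation: [2.162, -2.27, -0.007]
force: [1.6, -0.4, 1.0]
opening: 0.0237
```

Request:
play_rows(increments=[[[-1, 0, -1, 0], [-3, 0, -2, 0], [-6, 0, -2, 0], [-9, 0, -2, 0], [-9, 0, -2, 0]]])

```text
t: 18.3
tool_pos: [0.6149, 0.2841, 0.1951]
orientation: [2.166, -2.266, -0.01]
force: [-0.9, -0.5, 0.1]
opening: 0.0242
```

Run:
```python
from plant import *
from h import *
s=read_state(); print(s['tool_pos'],s['opening'],s['t'],s['force'])
for n in ("scene","side","wrist"):
    P=camera_params(n);p,d=read_camera(n);cv2.imwrite(f"pics/{n}11.png",cv2.resize(p,None,fx=1.5,fy=1.5,interpolation=cv2.INTER_CUBIC)); np.save(f"pics/{n}11_w.npy",cloud(P,d)); cv2.imwrite(f"pics/{n}11r.png",p)
```

```text
[0.61488577 0.28414691 0.19510352] 0.02419067655035191 18.3 [-0.93352952 -0.45196768  0.10983434]
```

View pics/wrist11.png

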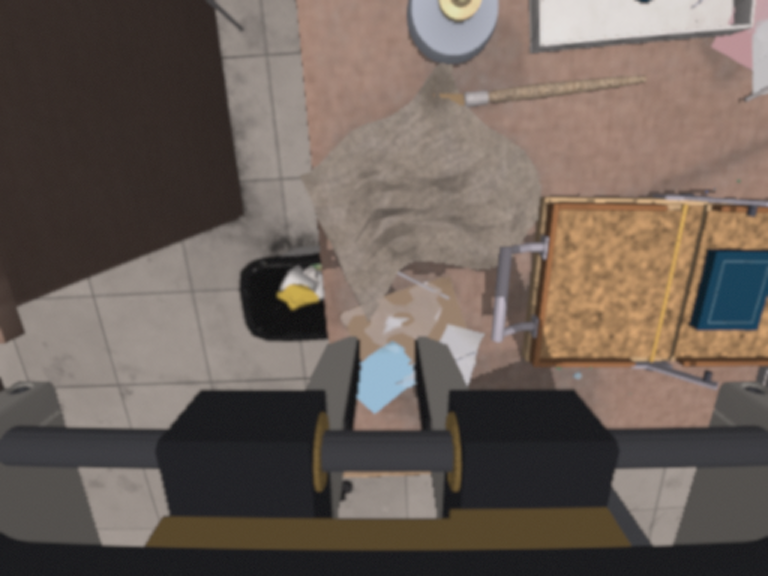

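View pics/side11.png

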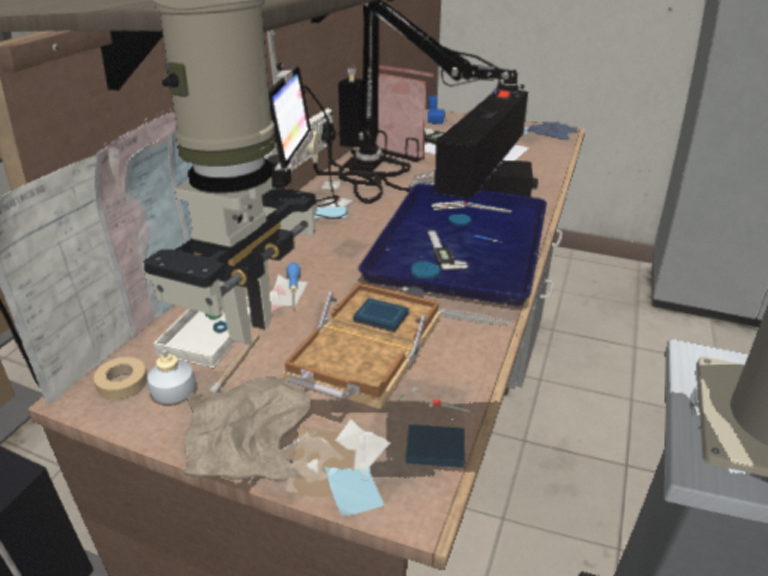

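View pics/scene11.png

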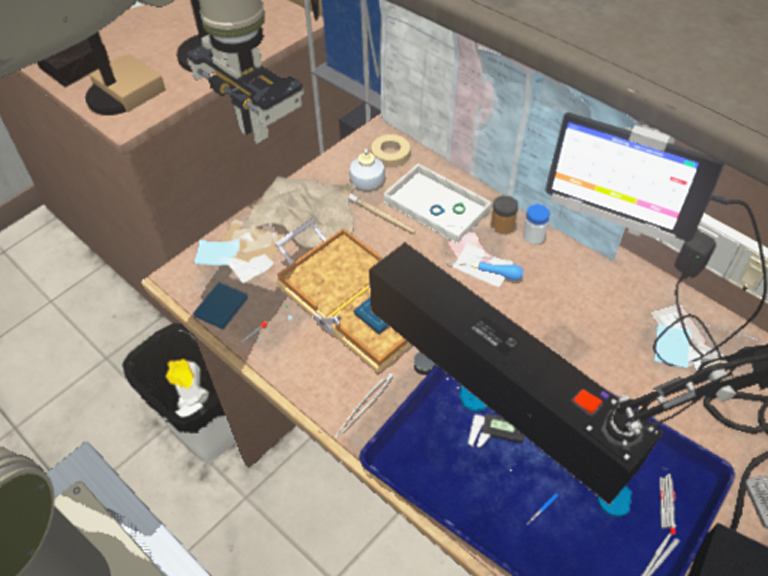

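The plaque lies back up in the fixed half, at (735,290) in the wrist picture with the scribed rectangle visible. The leaf looks flat and the gripper is clear. One numeric check.

Run:
```python
from h import *
o=np.array([.5862,.0392]);th=-.052;ex=np.array([np.sin(th),-np.cos(th)]);ey=np.array([np.cos(th),np.sin(th)])
for n in ("side","wrist"):
    w=np.load(f"pics/{n}11_w.npy");p=cv2.imread(f"pics/{n}11r.png");hsv=cv2.cvtColor(p,cv2.COLOR_BGR2HSV).astype(int)
    X=(w[...,:2]-o)@ex;Y=(w[...,:2]-o)@ey;Z=w[...,2]
    b=(hsv[...,0]>92)&(hsv[...,0]<115)&(hsv[...,1]>90)&(np.abs(Y)<.066)&(X>0)&(X<.113)&(Z>.033)&(Z<.06)
    A=np.c_[X[b],Y[b],np.ones(b.sum())];c=np.linalg.lstsq(A,Z[b],rcond=None)[0]
    print(n,'plaque X',np.percentile(X[b],[2,98]).round(3),'Y',np.percentile(Y[b],[2,98]).round(3),'z',np.median(Z[b]).round(4),'slopes',c[:2].round(3))
    l=(np.abs(Y)<.055)&(X<-.015)&(X>-.1)&(Z<.05); A=np.c_[X[l],np.ones(l.sum())];print('leaf z/slope',np.linalg.lstsq(A,Z[l],rcond=None)[0].round(4))
a=cv2.imread("pics/scene0.png").astype(int);b=cv2.imread("pics/scene11r.png").astype(int)
d=np.abs(a-b).max(2); cv2.imwrite("pics/diff.png",(d*3).clip(0,255).astype(np.uint8))
```

```text
side plaque X [0.024 0.074] Y [-0.033  0.031] z 0.0376 slopes [0.002 0.004]
leaf z/slope [0.0027 0.0256]
wrist plaque X [0.025 0.077] Y [-0.03   0.034] z 0.0373 slopes [ 0.011 -0.005]
leaf z/slope [0.0004 0.0254]
```

View pics/diff.png

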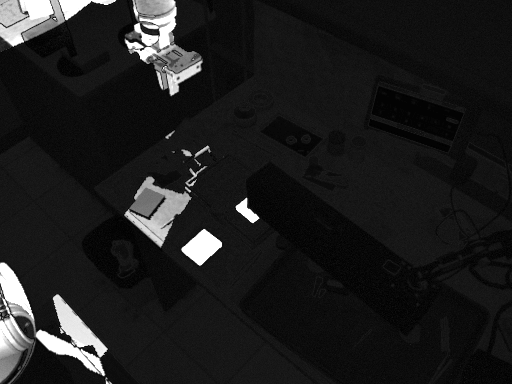

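The plaque is flat in the fixed half and the leaf is flat. The difference picture shows only the moved plaque plus the arm's shadow. Handing in.

```bash
python3 -c "
from plant import *
s=read_state(); print(s['t'],s['dq'].round(3)); print(close_job())"
```

```text
18.45 [-0.019 -0.011  0.005 -0.002  0.002 -0.001]
the job is handed in; nothing more can be done
None
```

The plaque now lies back up in the fixed half of the tray, and the empty half is back down flat. I handed the job in at 18.45 s.

**What I did:** I set the rosette tablet down on the cork of the hinged half, rosette up, lowering it until it touched. I gripped the handle bar, swung the half past upright to its stop at about 1.95 rad, and waited for the plaque to topple. Then I swung the half back down, let go and backed the arm away.

**Last checks:**
- **Plaque:** it lies level, with its top 37 mm above the bench and the scribed rectangle of the back showing. It sits 24 to 77 mm from the hinge, clear of the gutter.
- **Hinged half:** its floor is flat at 25 mm, with a slope under 0.003.
- **Everything else:** comparing the scene pictures before and after showed changes only at the plaque, the arm and its shadow, and some pixels at the handle. I put the handle pixels down to shadow, since the half measures flat, and did not check the bar itself. The lamp hides part of the scene camera's view, including some of the plaque.
- **Forces:** the highest readings were about 28 N as the half met its base and 16 N at the stop. The bar slipped 2 to 3 mm in the fingers during the swing, with no visible effect.

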